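# Point out the missing balance place in a centrifuge rotor

### The job

The mini-centrifuge that stands open in the middle of the bench (not the shut one behind it) is loaded out of balance: its red-capped tube has no partner, while the two green-capped tubes face each other. With the fingertips, gently push the tubes round, pinching and lifting nothing, until the empty hole straight across the rotor from the red-capped tube is at the front, on the side of the rocker switch; then point at that hole from straight above, fingertips about 2 cm over it and touching nothing, hold still there for at least two seconds and finish still pointing, so that a colleague can put the balance tube in. Keep the centrifuge where it stands with its lid open, and leave the loose purple-capped tube and the other things lying where they are.

Things in the scene. Friction and masses are not known exactly. Their poses are not given: they have to be found in the camera images.
- centrifuge: Open mini-centrifuge (a like one, shut, stands at the back), cream round base 147 mm across, loose on rubber feet, about 1.5 kg. Origin: centre of its underside on the table. Own -x is its front with the black rocker switch; +x is the back with the hinge of the lid, which stands up behind the bowl, 75 to 130 mm back from the origin and to 210 mm height.
- centrifuge_rotor (a joint): Angle of the blue rotor (92 mm across, 8 holes on a 32 mm radius, every 45 degrees), counter-clockwise seen from above, no stops. 0 (or a full turn): red-capped tube at the back, empty hole across from it at the front. It turns about the vertical axis through point rotor_centre; it drags a little (about 1 N at a cap): it does not coast and stays where it is left.
- centrifuge_lid (a joint): Lid of the centrifuge: 0 shut, 1.75 rad fully open, where it rests. Must stay open.
- rotor_centre (a point): Point on the rotor's axis at the level of its top rim, 70 mm above the table; the rotor's middle may be crossed freely 4 mm higher. The bowl's rim round it is no higher.
- red_cap (a point): Middle of the red-capped tube's cap, about 27 mm from the rotor's axis, leaning inward. Caps are about 13 mm across and reach 83 mm above the table, 13 mm over the rotor. The two green-capped tubes, alike, sit 135 degrees counter-clockwise and 45 degrees clockwise of it (from above). All are fixed in their holes; push them sideways, with a face of the fingers square to the circle: a corner wedges.
- empty_hole (a point): The hole to point at: black ring 10 mm wide straight across the rotor from the red-capped tube, at 32 mm radius, 70 mm above the table; turns with the rotor. The tool's point is taken midway between the finger pads, within 10 mm of the hole's vertical and 24 to 62 mm above it.
- spare_tube: Loose purple-capped micro tube lying on the table, 42x20x13 mm, origin at the centre of its underside. Leave it.
- plate: Loose white 96-well plate, 86x127x16 mm, right of the centrifuge. Leave it.
- timer: Loose white timer, 62x72x17 mm, at the right front. Leave it.
- pipette: Loose pipette with blue plunger, 257 mm long, lying at the left front. Leave it.

How it is judged:
By the outcome, as a careful person would: the job done as asked, in the order asked, and still so for the second after the job is handed in, with the robot touching nothing.
It also fails if it takes over 61 s, if anything falls off the work surface, if the arm or the gripper's body presses on something with over 40 N, if the wrist force passes 120 N, or if a joint passes its speed limit or range.

### The arm

A 6-joint arm with a two-finger parallel gripper is mounted at the origin on a cart in front of the work surface, level with it; the furniture and walls round the work are solid. World frame = base frame: x ahead of the robot, y to its left, z up, the work surface at z = 0. Lengths are in mm, angles in rad, forces in N, time in s.
With the tool pointing down it reaches from about 350 to 975 mm from the base axis. Payload 7.1 kg.
Tool frame: the origin (TCP) lies midway between the tips of the shut fingers; the grasp point (between the pads) lies 19 mm behind it; z points along the fingers, y is the line along which they close (so a half turn about z gives the same grasp; the last joint's range is limited). The gripper opens to 88 mm and grips with 3 to 60 N. Pads are 20 mm wide; open, the fingers measure 115 mm over their backs; the gripper's body (75 mm by 178 mm) begins 61 mm behind the grasp point.
Start: joints at [1.136, 0.423, 1.63, -0, 1.089, -0.019], TCP at [252.419, 571.743, 222.675] pointing down, gripper open.
Joint ranges: [-3, 3], [-0.9, 2.11], [0.09, 2.58], [-1.31, 4.45], [0.11, 2.69], [-2.54, 2.54]. Speed limits (rad/s): [2.39, 2.39, 3.01, 3.14, 3.14, 3.14].

### API

Orientations are given as a rotation vector (axis times angle).
In Python, from workcell import ctrl gives the robot as it stands. The module is installed in compiled form; this text tells all that it offers.
- The arm moves only by the tool servo_tool, never from a script. Its argument "increments" is a list of rows, each a list of 7 numbers: the shift along the world's x, y, z in cm, then the turn, a rotation vector about the world's x, y, z in degrees, then the opening, from -1 (shut) to 1 (fully open). A call has 1 to 20 rows; each row is the pose to reach, as a shift and turn from the pose commanded when the call began; what a row does not reach only later rows make up. A row lasts 1/12 s, in which the tool goes at most 41.7 mm and 7.16 degrees, less where a joint would pass 70% of its speed; a pose out of reach is approached as far as the arm can. A call with a gripper value outside its range is refused whole. The fingers move at their own pace and stop on an object; the grip force is fixed at half the most. Time passes only in rows, so rows that repeat a pose let the fingers close. It gives the time, the measured TCP pose, the force, the opening and the grip force at its end, in the units of the state.
- ctrl.get_obs(): the state, without advancing time (a new reading comes with each control period).
- ctrl.get_image(name): name is "side" or "top"; returns a dict with "image" (480x640x3 uint8, red, green, blue), "fx", "fy", "cx", "cy" (pixels), "k1" (the pictures are not rectified: a ray, as slopes to the right and down, at radius r is drawn at 1 + k1 r^2 times it, then the intrinsics apply), "extrinsics" (4x4, takes a point from camera to world coordinates). Camera axes: x right, y up, looking along -z (the intrinsics and any distortion apply to the point x, -y, -z); pixel columns grow to the right and rows downward; lengths in mm; the calibration is good to about 2 mm. A picture is of the moment at which its call begins. There is no depth.
- ctrl.close_job(): hands the job in; it is judged then, once.
The state is a dict: "t": time; "qpos": joint angles; "qvel": joint speeds; "joint_torque": joint torques, N m; "ee_pos": TCP position; "orientation": TCP orientation; "ft_force": force on the tool from outside, world axes, zero at the start; "moment": the same for the moment, N m; "width": finger opening in mm; "grasp_force": force on a finger pad.
Only numpy, scipy, OpenCV 4.12 (cv2) and the standard library are available. Lean on these libraries where they do the work, as an engineer would, in place of code of your own. Each camera call takes 0.05 s, during which the arm holds its last target. There are 200 camera calls.

## Working session

There is one attempt and no reset: what is moved stays moved. The work goes in short steps, Python scripts to look and compute and a tool call to move; the robot and the scene stay as the last step left them, time stands still between calls to the robot, and variables do not carry over. Pictures are saved under pics/ and viewed, at most 10 in all, crops included, and the job is handed in when it is done.

Besides the shell and the picture viewer there is one more tool, called after ">>>" by a JSON object that holds its "op" and its "data". servo_tool: Moves the arm, as the interface text tells. Its arguments: {"type":"object","properties":{"increments":{"type":"array","items":{"type":"array","items":{"type":"number"}}}},"required":["increments"]}

```bash
mkdir -p pics
cat > h.py <<'E'
import numpy as np, cv2
from workcell import ctrl
def cam(n):
    return ctrl.get_image(n)
def ray(c,u,v):
    d=np.array([(u-c['cx'])/c['fx'],(v-c['cy'])/c['fy']]);s=d.copy()
    for _ in range(20): s=d/(1+c['k1']*(s@s))
    E=np.array(c['extrinsics']); return E[:3,3],E[:3,:3]@np.array([s[0],-s[1],-1.])
def onz(c,u,v,z):
    o,d=ray(c,u,v); return o+d*(z-o[2])/d[2]
def proj(c,p):
    E=np.array(c['extrinsics']); q=E[:3,:3].T@(np.array(p)-E[:3,3]); s=np.array([q[0],-q[1]])/-q[2]
    s=s*(1+c['k1']*(s@s)); return c['fx']*s[0]+c['cx'],c['fy']*s[1]+c['cy']
def tri(c1,p1,c2,p2):
    o1,d1=ray(c1,*p1);o2,d2=ray(c2,*p2)
    t=np.linalg.lstsq(np.c_[d1,-d2],o2-o1,rcond=None)[0]
    a,b=o1+d1*t[0],o2+d2*t[1]; return (a+b)/2,np.linalg.norm(a-b)
def blobs(im,lo,hi,amin=15):
    h=cv2.cvtColor(im,cv2.COLOR_RGB2HSV); m=cv2.inRange(h,np.array(lo),np.array(hi))
    n,l,s,c=cv2.connectedComponentsWithStats(m); return [(c[i].round(1).tolist(),s[i].tolist()) for i in range(1,n) if s[i][4]>=amin]
E
cat > a.py <<'E'
from h import *
o=ctrl.get_obs(); print(o['t'],o['ee_pos'],o['orientation'],o['width'],o['ft_force'])
for n in('top','side'):
    c=cam(n); cv2.imwrite(f'pics/{n}0.png',c['image'][:,:,::-1]); print(n,c['fx'],c['k1'],np.round(c['extrinsics'],2).tolist())
    for k,lo,hi in(('red',(0,120,80),(6,255,255)),('red2',(172,120,80),(180,255,255)),('green',(40,90,50),(85,255,255)),('blue',(95,100,50),(125,255,255))): print(k,blobs(c['image'],lo,hi))
E
python3 a.py
```

```text
0.0 [252.21445359 571.24608723 221.90410072] [-6.48388198e-01 -3.07362508e+00  2.33195091e-03] 88.11796227607633 [-0.02498332  1.01441796 -0.95700776]
top 436.6681494887448 -0.01494531217645297 [[-0.01, 0.99, -0.15, 340.57], [-1.0, -0.02, -0.02, 142.15], [-0.02, 0.15, 0.99, 955.95], [0.0, 0.0, 0.0, 1.0]]
red [([141.8, 28.4], [137, 24, 10, 10, 78]), ([148.2, 39.2], [145, 36, 7, 7, 22]), ([239.5, 187.5], [237, 184, 6, 8, 23]), ([379.4, 229.2], [376, 227, 9, 5, 23]), ([19.1, 375.7], [6, 359, 22, 44, 179])]
red2 []
green [([198.7, 29.9], [193, 22, 12, 19, 119]), ([98.6, 108.2], [95, 107, 8, 4, 19]), ([112.5, 107.6], [110, 106, 6, 5, 18]), ([118.6, 120.5], [115, 119, 8, 4, 18]), ([224.6, 175.8], [220, 173, 9, 6, 25]), ([385.6, 207.2], [382, 204, 8, 7, 36]), ([370.2, 226.2], [367, 223, 8, 7, 29]), ([481.6, 284.1], [479, 282, 6, 5, 21])]
blue [([18.3, 99.6], [0, 65, 48, 61, 1984]), ([330.2, 111.3], [303, 68, 56, 77, 2840]), ([137.4, 124.0], [89, 106, 90, 32, 1564]), ([192.6, 169.7], [170, 145, 33, 37, 293]), ([152.6, 180.1], [145, 178, 21, 7, 49]), ([64.0, 211.8], [46, 194, 34, 37, 434]), (
[... 155 characters left out ...]
8, 4, 29])]
side 497.95424849027813 -0.12885978915820082 [[0.88, 0.16, -0.45, -52.73], [-0.48, 0.31, -0.82, -843.29], [0.01, 0.94, 0.35, 516.99], [0.0, 0.0, 0.0, 1.0]]
red [([262.7, 157.6], [260, 156, 7, 4, 23])]
red2 []
green []
blue [([294.5, 176.3], [277, 164, 33, 29, 730]), ([208.0, 190.2], [180, 183, 58, 16, 470]), ([337.7, 209.9], [328, 199, 19, 19, 180]), ([251.1, 204.5], [248, 202, 6, 6, 15]), ([259.0, 204.4], [255, 203, 10, 5, 34]), ([308.0, 215.9], [294, 208, 26, 15, 124]), ([417.2, 239.0], [395, 218, 44, 43, 1087]), ([242.0, 245.6], [239, 242, 7, 8, 31]), ([351.0, 262.8], [331, 254, 39, 18, 420]), ([410.7, 345.4], [396, 331, 30, 30, 221]), ([411.2, 368.0], [404, 361, 18, 16, 34])]
```

View pics/top0.png

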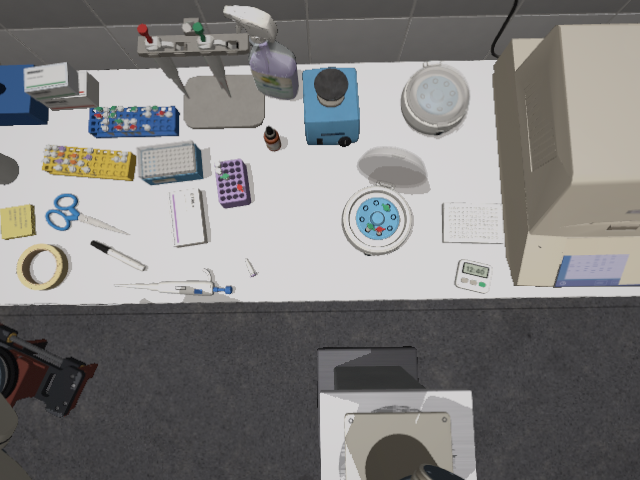

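View pics/side0.png

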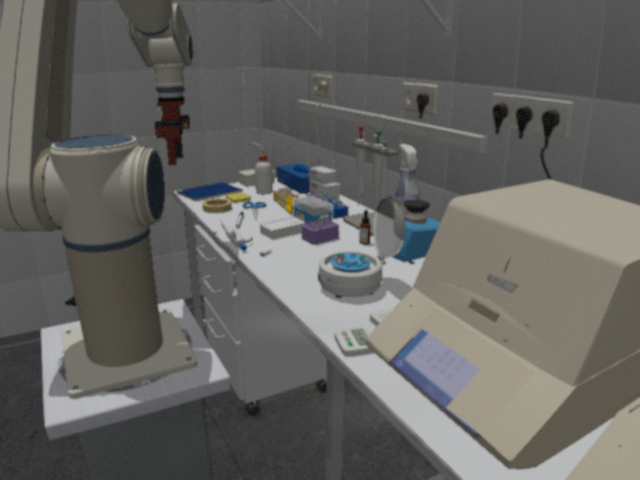

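The top view shows the open centrifuge at about (377,219), with its lid behind it near (392,168) and the red cap near (379,230). In the side view it is at about (350,268). Next I'll crop in closer.

```bash
python3 - <<'E'
import cv2,numpy as np
a=cv2.resize(cv2.imread('pics/top0.png')[140:265,330:435],None,fx=4.7,fy=4.7,interpolation=cv2.INTER_CUBIC)
b=cv2.resize(cv2.imread('pics/side0.png')[235:305,310:395],None,fx=4.7,fy=4.7,interpolation=cv2.INTER_CUBIC)
o=np.zeros((590,800,3),np.uint8);a=a[:590,:400*2];o[:a.shape[0],:a.shape[1]]=a
b=cv2.resize(b,(300,247));o[:247,a.shape[1]:a.shape[1]+300]=b[:,:800-a.shape[1]]
cv2.imwrite('pics/crop0.png',o)
E
cat > b.py <<'E'
from h import *
import sys
T=cam('top');im=T['image']
h=cv2.cvtColor(im,cv2.COLOR_RGB2HSV)
m=cv2.inRange(h,np.array((90,70,50)),np.array((125,255,255)));m2=np.zeros_like(m);m2[185:255,340:415]=m[185:255,340:415]
p=cv2.findNonZero(cv2.morphologyEx(m2,cv2.MORPH_OPEN,np.ones((3,3))));el=cv2.fitEllipse(cv2.convexHull(p));print('rotor ell',el)
C=onz(T,*el[0],70);print('C',C)
for d in(0,90,180,270): pass
L=[onz(T,q[0][0],q[0][1],70) for q in cv2.convexHull(p)]
print('radii',np.round([np.hypot(*(l-C)[:2]) for l in L],0))
sub=im[185:255,340:415]
for k,lo,hi in(('red',(0,120,80),(8,255,255)),('green',(40,80,50),(85,255,255)),('black',(0,0,0),(180,255,60))):
    for c,s in blobs(sub,lo,hi,6):
        P=onz(T,c[0]+340,c[1]+185,82 if k!='black' else 70);d=(P-C)[:2];print(k,np.add(c,[340,185]),s[4],P.round(1),'r',np.hypot(*d).round(1),'ang',np.degrees(np.arctan2(d[1],d[0])).round(1))
E
python3 b.py
```

```text
rotor ell ((377.20428466796875, 218.06666564941406), (41.8181037902832, 42.94352340698242), 102.35453796386719)
C [506.9384088  32.5002686  70.       ]
radii [44. 44. 44. 43. 43. 44. 44. 44. 44. 43. 44. 44. 44. 44. 44. 44. 44. 44.
 44. 44. 44. 44. 44. 44.]
red [379.4 229.2] 23 [481.7  30.4  82. ] r 25.3 ang -175.1
green [385.6 207.2] 36 [526.9  16.1  82. ] r 25.8 ang -39.4
green [370.2 226.2] 29 [488.2  48.7  82. ] r 24.8 ang 139.1
```

View pics/crop0.png

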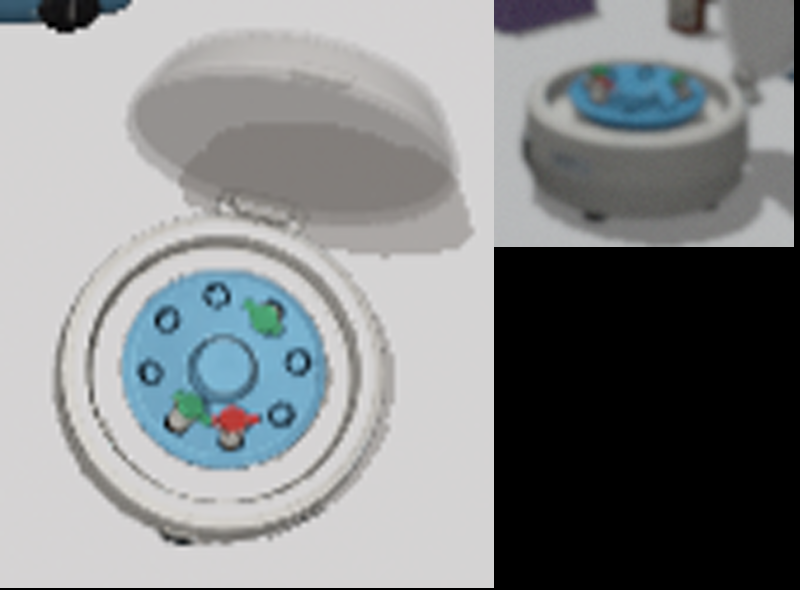

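The rotor centre is near (507,32), and the red cap sits at about -175°. In the crop, the switch is at crop pixel (178,537) and the hinge at (262,208). I'll work out the front direction and check the heights across both views, along with how close the gripper body comes to the lid.

```bash
cat > c.py <<'E'
from h import *
T=cam('top');S=cam('side');C=np.array([506.9,32.5])
P,e=tri(T,(377.2,218.07),S,(351,262.8));print('rotor centre tri',P.round(1),e.round(1))
def pr(n,p,z):
    q=onz(T,*p,z);d=q[:2]-C;print(n,z,q.round(1),np.hypot(*d).round(1),np.degrees(np.arctan2(d[1],d[0])).round(1))
for z in(25,40,55):pr('switch',(330+178/4.7,140+537/4.7),z)
for z in(60,75):pr('hinge',(330+262/4.7,140+208/4.7),z)
for z in(0,50,70):pr('body ctr',(330+224/4.7,140+375/4.7),z)
# lid rim ends (crop 130,115 & 457,180), midpoint direction
for z in(130,150):
    a=onz(T,330+130/4.7,140+115/4.7,z);b=onz(T,330+457/4.7,140+180/4.7,z);d=b-a;print('lid',z,a.round(),b.round(),np.hypot(*d[:2]).round(),'normal',np.degrees(np.arctan2(d[0],-d[1])).round(1), ((a+b)/2-[*C,0]).round())
back=np.radians(-14);u=np.array([np.cos(back),np.sin(back)]);v=np.array([-u[1],u[0]])
for nm,a0 in(('A',139),('B',-40)):
  for R in range(0,165,10):
    a=np.radians(a0+R);r=np.array([np.cos(a),np.sin(a)]);t=np.array([-r[1],r[0]]);p=27*r-17*t
    c=[p+i*89*r+j*37.5*t for i in np.linspace(-1,1,9) for j in(-1,0,1)]
    m=[(x@u) for x in c if abs(x@v)<75];print(nm,R,'max back',round(max(m)) if m else None, end='; ')
E
python3 c.py
```

```text
rotor centre tri [508.7  31.4  61.1] 0.2
switch 25 [437.1  49.6  25. ] 71.9 166.2
switch 40 [435.5  51.1  40. ] 73.7 165.4
switch 55 [434.   52.6  55. ] 75.6 164.6
hinge 60 [580.9  10.8  60. ] 77.1 -16.4
hinge 75 [576.9  13.   75. ] 72.7 -15.6
body ctr 0 [516.2  23.    0. ] 13.3 -45.8
body ctr 50 [507.   29.2  50. ] 3.3 -88.3
body ctr 70 [503.3  31.7  70. ] 3.7 -167.3
lid 130 [603.  74. 130.] [573. -60. 130.] 138.0 normal -12.8 [ 81. -25. 130.]
lid 150 [597.  76. 150.] [567. -55. 150.] 134.0 normal -12.8 [ 75. -22. 150.]
A 0 max back 80; A 10 max back 75; A 20 max back 68; A 30 max back 63; A 40 max back 65; A 50 max back 65; A 60 max back 63; A 70 max back 59; A 80 max back 54; A 90 max back 46; A 100 max back 38; A 110 max back 28; A 120 max back 24; A 130 max back 36; A 140 max back 47; A 150 max back 68; A 160 max back 94; B 0 max back 113; B 10 max back 117; B 20 max back 118; B 30 max back 120; B 40 max back 126; B 50 max back 128; B 60 max back 127; B 70 max back 121; B 80 max back 112; B 90 max back 90; B 100 max back 72; B 110 max back 62; B 120 max back 59; B 130 max back 68; B 140 max back 75; B 150 max back 80; B 160 max back 82;
```

>>> {"op": "servo_tool", "data": {"increments": [[1.2,-2.5,0,0,0,-5.36,-1],[2.4,-5,0,0,0,-10.7,-1],[3.65,-7.5,0,0,0,-16.1,-1],[4.9,-10,0,0,0,-21.4,-1],[6.1,-12.5,0,0,0,-26.8,-1],[7.3,-15,0,0,0,-32.2,-1],[8.5,-17.5,0,0,0,-37.5,-1],[9.7,-20,0,0,0,-42.9,-1],[10.9,-22.5,0,0,0,-48.2,-1],[12.1,-25,0,0,0,-53.6,-1],[13.4,-27.5,0,0,0,-59,-1],[14.6,-30,0,0,0,-64.3,-1],[15.8,-32.5,0,0,0,-69.7,-1],[17,-35,0,0,0,-75,-1],[18.2,-37.5,0,0,0,-80.4,-1],[19.4,-40,0,0,0,-85.8,-1],[20.7,-42.5,0,0,0,-91.1,-1],[21.9,-45,0,0,0,-96.5,-1],[23.1,-47.5,0,0,0,-101.8,-1],[24.3,-50,0,0,0,-107.2,-1]]}}

```text
t: 1.92
ee_pos: [495.8, 70.4, 222.7]
orientation: [-2.862, -1.295, -0.0]
ft_force: [0.8, 0.5, 0.1]
width: 0.4
grasp_force: 0.0
```

```bash
cat > st.py <<'E'
from h import *
from scipy.spatial.transform import Rotation as R
import sys
o=ctrl.get_obs();M=R.from_rotvec(o['orientation']).as_matrix()
yaw=np.degrees(np.arctan2(M[1,1],M[0,1]))
print(o['t'],'p',o['ee_pos'].round(1),'z',M[:,2].round(3),'yaz',yaw.round(1),'q',np.round(o['qpos'],2),'f',o['ft_force'].round(1),'w',o['width'])
if len(sys.argv)>1:
    a,b=[cam(n)['image'][:,:,::-1] for n in('top','side')]
    a=cv2.resize(a[140:265,320:440],(560,583),interpolation=cv2.INTER_CUBIC);b=cv2.resize(b[150:305,330:390] if 0 else b[180:300,310:400],(240,320))
    k=np.zeros((583,800,3),np.uint8);k[:,:560]=a;k[:320,560:]=b;cv2.imwrite('pics/'+sys.argv[1],k)
E
python3 st.py p1.png
```

```text
1.9167 p [495.8  70.4 222.7] z [ 0.  0. -1.] yaz -41.3 q [0.12 0.24 1.9  0.   1.   0.84] f [0.8 0.5 0.1] w 0.4303545791574502
```

View pics/p1.png

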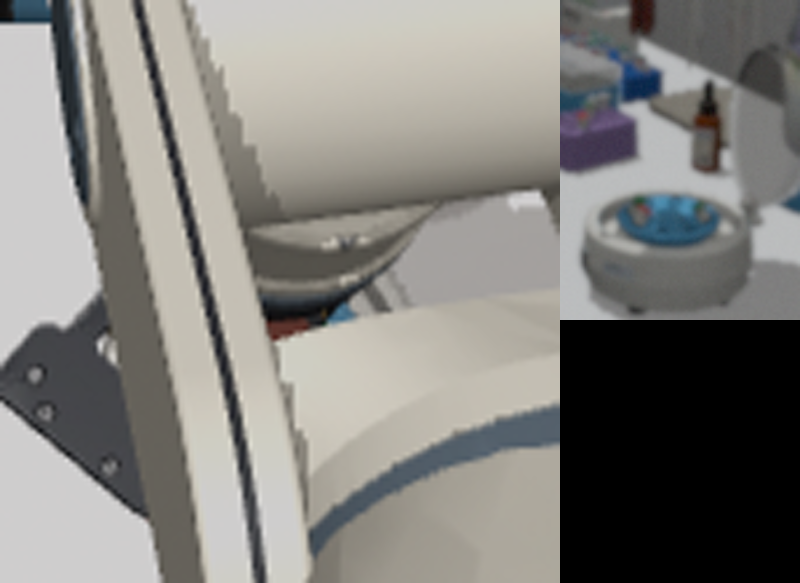

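The arm covers the top view, but the gripper body's long axis lies along the radius as planned. Descending beside green tube A.

>>> {"op": "servo_tool", "data": {"increments": [[0,0.1,-2.5,0,0,0,-1],[0,0.1,-5,0,0,0,-1],[0,0.1,-7.5,0,0,0,-1],[0,0.1,-10,0,0,0,-1],[0,0.1,-11.5,0,0,0,-1],[0,0.1,-12.5,0,0,0,-1],[0,0.1,-13.3,0,0,0,-1],[0,0.1,-14,0,0,0,-1],[0,0.1,-14.6,0,0,0,-1],[0,0.1,-14.6,0,0,0,-1],[0,0.1,-14.6,0,0,0,-1]]}}

```text
t: 2.93
ee_pos: [495.7, 72.8, 76.9]
orientation: [2.859, 1.302, 0.001]
ft_force: [-0.2, -0.4, 0.8]
width: 0.6
grasp_force: 0.0
```

```bash
python3 st.py p2.png
python3 - <<'E'
import numpy as np
C=np.array([507,32.5]);prev=None
def p(phi,r=33,t=-17):
    a=np.radians(phi);return C+r*np.array([np.cos(a),np.sin(a)])+t*np.array([-np.sin(a),np.cos(a)])
for blk in(range(139,215,4),range(215,292,4)):
    b0=None
    for f in blk:
        q=p(f); b0=p(blk[0]) if b0 is None else b0
        print(f,q.round(1),f-blk[0],((q-b0)/10).round(2))
E
```

```text
2.9333 p [495.7  72.8  76.9] z [ 0.  0. -1.] yaz -41.0 q [0.12 0.47 1.99 0.   0.68 0.84] f [-0.2 -0.4  0.8] w 0.5537727561134457
139 [493.2  67. ] 0 [0. 0.]
143 [490.9  65.9] 4 [-0.24 -0.1 ]
147 [488.6  64.7] 8 [-0.47 -0.22]
151 [486.4  63.4] 12 [-0.69 -0.36]
155 [484.3  61.9] 16 [-0.9  -0.51]
159 [482.3  60.2] 20 [-1.1  -0.68]
163 [480.4  58.4] 24 [-1.28 -0.86]
167 [478.7  56.5] 28 [-1.46 -1.05]
171 [477.1  54.5] 32 [-1.62 -1.25]
175 [475.6  52.3] 36 [-1.76 -1.47]
179 [474.3  50.1] 40 [-1.89 -1.69]
183 [473.2  47.7] 44 [-2.01 -1.92]
187 [472.2  45.4] 48 [-2.11 -2.16]
191 [471.4  42.9] 52 [-2.19 -2.41]
195 [470.7  40.4] 56 [-2.25 -2.66]
199 [470.3  37.8] 60 [-2.3  -2.91]
203 [470.   35.3] 64 [-2.33 -3.17]
207 [469.9  32.7] 68 [-2.34 -3.43]
211 [470.   30.1] 72 [-2.33 -3.69]
215 [470.2  27.5] 0 [0. 0.]
219 [470.7  24.9] 4 [ 0.04 -0.26]
223 [471.3  22.4] 8 [ 0.11 -0.51]
227 [472.1  20. ] 12 [ 0.18 -0.75]
231 [473.   17.6] 16 [ 0.28 -0.99]
235 [474.1  15.2] 20 [ 0.39 -1.23]
239 [475.4  13. ] 24 [ 0.52 -1.45]
243 [476.9  10.8] 28 [ 0.67 -1.67]
247 [478.5   8.8] 32 [ 0.82 -1.87]
251 [480.2   6.8] 36 [ 1.   -2.07]
255 [482.   5.] 40 [ 1.18 -2.25]
259 [484.    3.4] 44 [ 1.38 -2.41]
263 [486.1   1.8] 48 [ 1.59 -2.57]
267 [4.883e+02 4.000e-01] 52 [ 1.81 -2.71]
271 [490.6  -0.8] 56 [ 2.04 -2.83]
275 [492.9  -1.9] 60 [ 2.27 -2.94]
279 [495.4  -2.8] 64 [ 2.52 -3.03]
283 [497.9  -3.5] 68 [ 2.76 -3.1 ]
287 [500.4  -4. ] 72 [ 3.02 -3.15]
291 [503.   -4.4] 76 [ 3.27 -3.19]
```

View pics/p2.png

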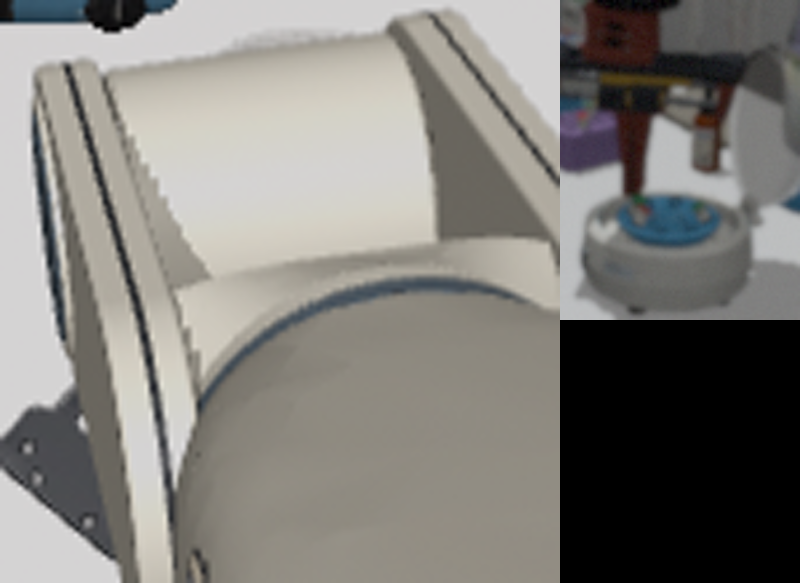

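The side view shows the fingertips next to the caps with no contact force. Now I'll start the push counter-clockwise.

>>> {"op": "servo_tool", "data": {"increments": [[-0.12,-0.25,0,0,0,0,-1],[-0.25,-0.5,0,0,0,0,-1],[-0.49,-0.6,0,0,0,4,-1],[-0.72,-0.72,0,0,0,8,-1],[-0.94,-0.86,0,0,0,12,-1],[-1.15,-1.01,0,0,0,16,-1],[-1.35,-1.18,0,0,0,20,-1],[-1.53,-1.36,0,0,0,24,-1],[-1.71,-1.55,0,0,0,28,-1],[-1.87,-1.75,0,0,0,32,-1],[-2.01,-1.97,0,0,0,36,-1]]}}

```text
t: 3.95
ee_pos: [475.5, 52.8, 77.1]
orientation: [2.313, 2.125, 0.001]
ft_force: [-0.0, 0.7, 1.5]
width: 0.6
grasp_force: 0.3
```

```bash
python3 st.py p3.png
```

```text
3.95 p [475.5  52.8  77.1] z [ 0.001  0.    -1.   ] yaz -4.8 q [0.09 0.45 2.04 0.   0.65 0.17] f [-0.   0.7  1.5] w 0.5967530861589957
```

View pics/p3.png

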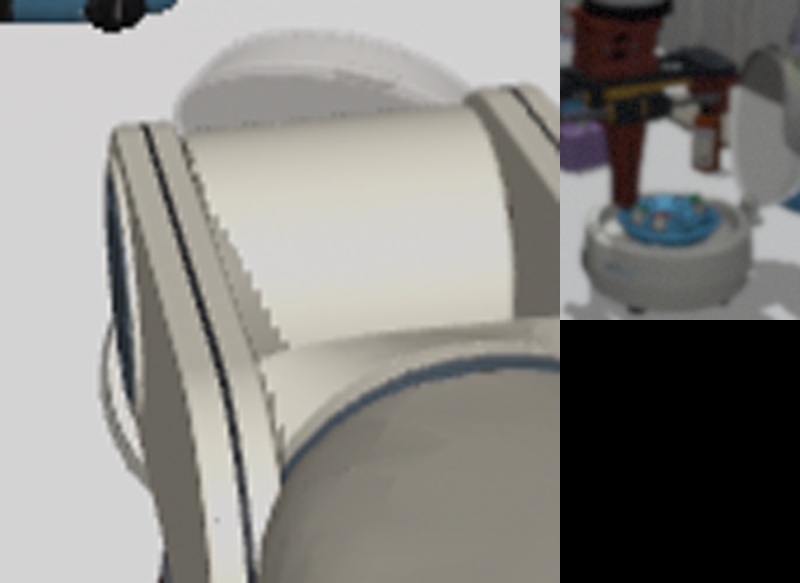

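The side view shows the rotor turning with the finger, at under 1 N. Continuing.

>>> {"op": "servo_tool", "data": {"increments": [[-0.13,-0.22,0,0,0,4,-1],[-0.24,-0.46,0,0,0,8,-1],[-0.34,-0.69,0,0,0,12,-1],[-0.42,-0.94,0,0,0,16,-1],[-0.49,-1.19,0,0,0,20,-1],[-0.53,-1.45,0,0,0,24,-1],[-0.56,-1.7,0,0,0,28,-1],[-0.57,-1.96,0,0,0,32,-1],[-0.56,-2.22,0,0,0,36,-1],[-0.54,-2.48,0,0,0,40,-1],[-0.49,-2.74,0,0,0,44,-1],[-0.43,-2.99,0,0,0,48,-1],[-0.35,-3.23,0,0,0,52,-1],[-0.26,-3.47,0,0,0,56,-1],[-0.15,-3.71,0,0,0,60,-1],[-0.02,-3.93,0,0,0,64,-1],[0.13,-4.15,0,0,0,68,-1],[0.29,-4.35,0,0,0,72,-1]]}}

```text
t: 5.55
ee_pos: [478.0, 9.3, 76.8]
orientation: [-0.626, -3.078, 0.0]
ft_force: [-0.0, 0.1, 0.2]
width: 0.3
grasp_force: 0.3
```

>>> {"op": "servo_tool", "data": {"increments": [[0.17,-0.2,0,0,0,4,-1],[0.35,-0.38,0,0,0,8,-1],[0.55,-0.54,0,0,0,12,-1],[0.76,-0.7,0,0,0,16,-1],[0.98,-0.84,0,0,0,20,-1],[1.21,-0.96,0,0,0,24,-1],[1.44,-1.07,0,0,0,28,-1],[1.69,-1.16,0,0,0,32,-1],[1.94,-1.23,0,0,0,36,-1],[2.13,-1.27,0,0,0,39,-1],[2.13,-1.27,0,0,0,39,-1]]}}

```text
t: 6.47
ee_pos: [499.9, -3.4, 76.8]
orientation: [-0.436, 3.111, -0.0]
ft_force: [-0.1, 0.0, -0.3]
width: 0.6
grasp_force: 0.0
```

```bash
python3 st.py
```

```text
6.4667 p [499.9  -3.4  76.8] z [ 0. -0. -1.] yaz 105.9 q [-0.03  0.47  1.99 -0.    0.67 -1.88] f [-0.1  0.  -0.3] w 0.5518069949440152
```

Backing off, lifting and moving aside to look.

>>> {"op": "servo_tool", "data": {"increments": [[-0.5,-0.14,0,0,0,0,-1],[-1,-0.3,0,0,0,0,-1],[-1,-0.3,2,0,0,0,-1],[-1,-0.3,5,0,0,0,-1],[-1,-0.3,8,0,0,0,-1],[-1,-0.3,11,0,0,0,-1],[-1,-0.3,14,0,0,0,-1],[-3,2,15,0,0,0,-1],[-4,5.5,15,0,0,0,-1],[-5,9,15,0,0,0,-1],[-6,12.5,15,0,0,0,-1],[-7,16,15,0,0,0,-1],[-8,19.5,15,0,0,0,-1],[-8,23,15,0,0,0,-1],[-8,26.5,15,0,0,0,-1],[-8,30,15,0,0,0,-1],[-8,30,15,0,0,0,-1]]}}

```text
t: 7.88
ee_pos: [419.2, 301.5, 226.9]
orientation: [-0.439, 3.109, 0.003]
ft_force: [0.3, 0.3, -0.6]
width: 0.6
grasp_force: 0.0
```

```bash
python3 st.py p4.png; python3 b.py
```

```text
7.8833 p [419.2 301.5 226.9] z [ 0.001  0.002 -1.   ] yaz 106.1 q [ 0.6   0.26  1.87  0.    1.02 -1.25] f [ 0.3  0.3 -0.6] w 0.6176543813178331
rotor ell ((377.2499084472656, 218.0985107421875), (41.88395690917969, 43.00491714477539), 108.33179473876953)
C [506.87006348  32.40888564  70.        ]
radii [44. 44. 43. 43. 44. 44. 44. 44. 43. 44. 44. 44. 44. 44. 44. 44. 44. 45.
 44. 44. 44. 44. 44. 44. 44. 44. 44.]
red [383.3 205.5] 29 [530.5  20.7  82. ] r 26.4 ang -26.4
green [389.7 212.5] 35 [515.7   8.2  82. ] r 25.8 ang -69.9
green [366.2 220.6] 34 [499.9  56.5  82. ] r 25.1 ang 106.3
```

View pics/p4.png

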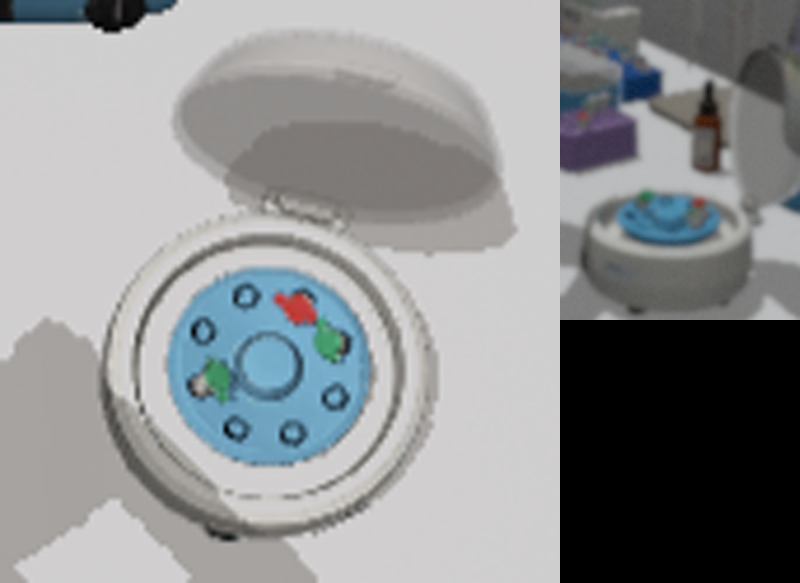

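The red cap is now at about -26.7°, so 12.4° remain. The lid and base haven't moved, and green tube B is at about 108°. I'll push B for the rest.

>>> {"op": "servo_tool", "data": {"increments": [[1.2,-2.9,0,0,0,0.3,-1],[2.5,-5.7,0,0,0,0.5,-1],[3.7,-8.6,0,0,0,0.8,-1],[4.9,-11.5,0,0,0,1,-1],[6.1,-14.3,0,0,0,1.3,-1],[7.4,-17.2,0,0,0,1.5,-1],[8.6,-20,0,0,0,1.8,-1],[9.5,-22,0,0,0,2,-1],[9.8,-22.9,0,0,0,2,-1],[9.8,-22.9,-2,0,0,2,-1],[9.8,-22.9,-4.5,0,0,2,-1],[9.8,-22.9,-7,0,0,2,-1],[9.8,-22.9,-9.5,0,0,2,-1],[9.8,-22.9,-11.5,0,0,2,-1],[9.8,-22.9,-13,0,0,2,-1],[9.8,-22.9,-13,0,0,2,-1],[9.8,-22.9,-13,0,0,2,-1]]}}

```text
t: 9.45
ee_pos: [516.3, 67.5, 96.3]
orientation: [0.489, -3.101, -0.0]
ft_force: [0.5, 1.0, 0.4]
width: 0.4
grasp_force: 0.0
```

```bash
python3 st.py
python3 - <<'E'
import numpy as np
C=np.array([507,32.5])
for phi in range(108,125,2):
    a=np.radians(phi);print(phi,(C+35*np.array([np.cos(a),np.sin(a)])-17*np.array([-np.sin(a),np.cos(a)])).round(1))
E
```

```text
9.45 p [516.3  67.5  96.3] z [-0.002 -0.    -1.   ] yaz 107.9 q [ 0.11  0.46  1.94  0.    0.74 -1.78] f [0.5 1.  0.4] w 0.4162339943025586
108 [512.4  71. ]
110 [511.   71.2]
112 [509.7  71.3]
114 [508.3  71.4]
116 [506.9  71.4]
118 [505.6  71.4]
120 [504.2  71.3]
122 [502.9  71.2]
124 [501.5  71. ]
```

>>> {"op": "servo_tool", "data": {"increments": [[0.1,0.45,0,0,0,0,-1],[0.1,0.45,-0.8,0,0,0,-1],[0.1,0.45,-1.5,0,0,0,-1],[0.1,0.45,-2,0,0,0,-1],[0.1,0.45,-2,0,0,0,-1],[-0.15,0.4,-2,0,0,0,-1],[-0.4,0.35,-2,0,0,0,-1],[-0.53,0.37,-2,0,0,2,-1],[-0.66,0.38,-2,0,0,4,-1],[-0.8,0.39,-2,0,0,6,-1],[-0.94,0.39,-2,0,0,8,-1],[-1.07,0.39,-2,0,0,10,-1],[-1.18,0.38,-2,0,0,11.5,-1],[-1.18,0.38,-2,0,0,11.5,-1]]}}

```text
t: 10.62
ee_pos: [505.4, 71.6, 76.9]
orientation: [-0.801, 3.038, -0.0]
ft_force: [-0.5, -0.3, 0.3]
width: 0.7
grasp_force: 0.0
```

```bash
python3 st.py
```

```text
10.6167 p [505.4  71.6  76.9] z [ 0.  0. -1.] yaz 119.5 q [ 0.12  0.49  1.97 -0.    0.69 -1.97] f [-0.5 -0.3  0.3] w 0.7342210102589536
```

>>> {"op": "servo_tool", "data": {"increments": [[0.35,0.2,0,0,0,0,-1],[0.7,0.4,0,0,0,0,-1],[0.7,0.4,2,0,0,0,-1],[0.7,0.4,5,0,0,0,-1],[0.7,0.4,8,0,0,0,-1],[0.7,0.4,11,0,0,0,-1],[0.7,0.4,14,0,0,0,-1],[-1,3,15,0,0,0,-1],[-3,6,15,0,0,0,-1],[-5,9,15,0,0,0,-1],[-7,12.5,15,0,0,0,-1],[-9,16,15,0,0,0,-1],[-9,19.5,15,0,0,0,-1],[-9,23,15,0,0,0,-1],[-9,23,15,0,0,0,-1]]}}

```text
t: 11.87
ee_pos: [416.2, 307.2, 227.5]
orientation: [-0.803, 3.034, 0.004]
ft_force: [0.0, 1.0, 0.7]
width: 0.5
grasp_force: 0.0
```

```bash
python3 st.py p5.png; python3 b.py
```

```text
11.8667 p [416.2 307.2 227.5] z [ 0.002  0.003 -1.   ] yaz 119.6 q [ 0.61  0.26  1.86  0.    1.02 -1.48] f [0.  1.  0.7] w 0.5068031361899521
rotor ell ((377.2127990722656, 218.10006713867188), (42.03413009643555, 42.9827880859375), 101.59773254394531)
C [506.868175    32.48523632  70.        ]
radii [44. 44. 43. 43. 44. 44. 44. 44. 44. 44. 44. 44. 44. 44. 44. 45. 44. 44.
 44. 44. 45. 44. 44. 44.]
red [380.6 204.6] 29 [532.5  26.1  82. ] r 26.4 ang -14.0
green [388.1 209.8] 36 [521.4  11.2  82. ] r 25.7 ang -55.6
green [367.6 223.3] 32 [494.2  53.8  82. ] r 24.8 ang 120.6
```

View pics/p5.png

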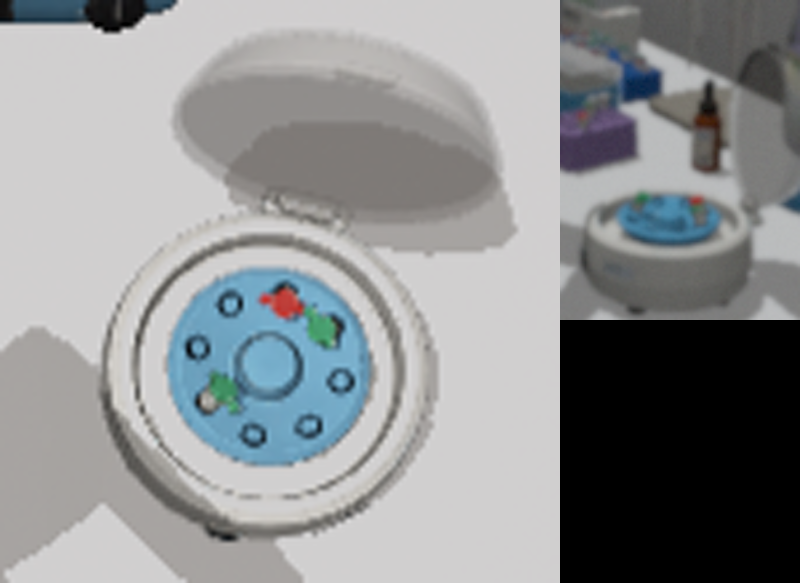

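The red cap is at about -13.5° and the hole lies 180° across at about 167°, within about 2° of the switch direction (165.5°). Now I'll point at the hole, near (476,40).

>>> {"op": "servo_tool", "data": {"increments": [[0.7,-3,0,0,0,0,-1],[1.4,-6,0,0,0,0,-1],[2,-9,0,0,0,0,-1],[2.7,-12,0,0,0,0,-1],[3.4,-15,0,0,0,0,-1],[4,-18,0,0,0,0,-1],[4.7,-21,0,0,0,0,-1],[5.4,-24,0,0,0,0,-1],[5.9,-26,0,0,0,0,-1],[6,-26.5,0,0,0,0,-1],[6,-26.5,-2.5,0,0,0,-1],[6,-26.5,-5,0,0,0,-1],[6,-26.5,-7.5,0,0,0,-1],[6,-26.5,-9,0,0,0,-1],[6,-26.5,-10,0,0,0,-1],[6,-26.5,-10,0,0,0,-1],[6,-26.5,-10,0,0,0,-1]]}}

```text
t: 13.43
ee_pos: [475.5, 36.5, 126.7]
orientation: [0.798, -3.038, -0.0]
ft_force: [0.7, 0.5, 0.6]
width: 0.3
grasp_force: 0.0
```

>>> {"op": "servo_tool", "data": {"increments": [[0,0.3,-0.8,0,0,0,-1],[0,0.3,-1.6,0,0,0,-1],[0,0.3,-2.3,0,0,0,-1],[0,0.3,-3,0,0,0,-1],[0,0.3,-3.5,0,0,0,-1],[0,0.3,-3.5,0,0,0,-1],[0,0.3,-3.5,0,0,0,-1],[0,0.3,-3.5,0,0,0,-1]]}}

```text
t: 14.1
ee_pos: [475.9, 39.6, 91.7]
orientation: [-0.799, 3.038, -0.0]
ft_force: [-0.5, -0.8, 0.3]
width: 0.7
grasp_force: 0.0
```

>>> {"op": "servo_tool", "data": {"increments": [[0,0,0,0,0,0,-1],[0,0,0,0,0,0,-1],[0,0,0,0,0,0,-1],[0,0,0,0,0,0,-1],[0,0,0,0,0,0,-1],[0,0,0,0,0,0,-1],[0,0,0,0,0,0,-1],[0,0,0,0,0,0,-1],[0,0,0,0,0,0,-1],[0,0,0,0,0,0,-1],[0,0,0,0,0,0,-1],[0,0,0,0,0,0,-1],[0,0,0,0,0,0,-1],[0,0,0,0,0,0,-1],[0,0,0,0,0,0,-1],[0,0,0,0,0,0,-1],[0,0,0,0,0,0,-1],[0,0,0,0,0,0,-1],[0,0,0,0,0,0,-1],[0,0,0,0,0,0,-1]]}}

```text
t: 15.77
ee_pos: [475.7, 39.7, 91.7]
orientation: [0.799, -3.038, 0.0]
ft_force: [0.7, -0.0, 0.3]
width: 0.3
grasp_force: 0.0
```

>>> {"op": "servo_tool", "data": {"increments": [[0,0,0,0,0,0,-1],[0,0,0,0,0,0,-1],[0,0,0,0,0,0,-1],[0,0,0,0,0,0,-1],[0,0,0,0,0,0,-1],[0,0,0,0,0,0,-1],[0,0,0,0,0,0,-1],[0,0,0,0,0,0,-1],[0,0,0,0,0,0,-1],[0,0,0,0,0,0,-1],[0,0,0,0,0,0,-1],[0,0,0,0,0,0,-1],[0,0,0,0,0,0,-1],[0,0,0,0,0,0,-1],[0,0,0,0,0,0,-1],[0,0,0,0,0,0,-1],[0,0,0,0,0,0,-1],[0,0,0,0,0,0,-1],[0,0,0,0,0,0,-1],[0,0,0,0,0,0,-1]]}}

```text
t: 17.43
ee_pos: [475.7, 39.6, 91.7]
orientation: [0.799, -3.038, 0.0]
ft_force: [-0.5, -0.6, -0.2]
width: 0.5
grasp_force: 0.0
```

```bash
python3 st.py p6.png
```

```text
17.4333 p [475.7  39.6  91.7] z [-0. -0. -1.] yaz 119.5 q [ 0.06  0.42  2.04 -0.    0.68 -2.03] f [-0.5 -0.6 -0.2] w 0.5135635770090211
```

View pics/p6.png

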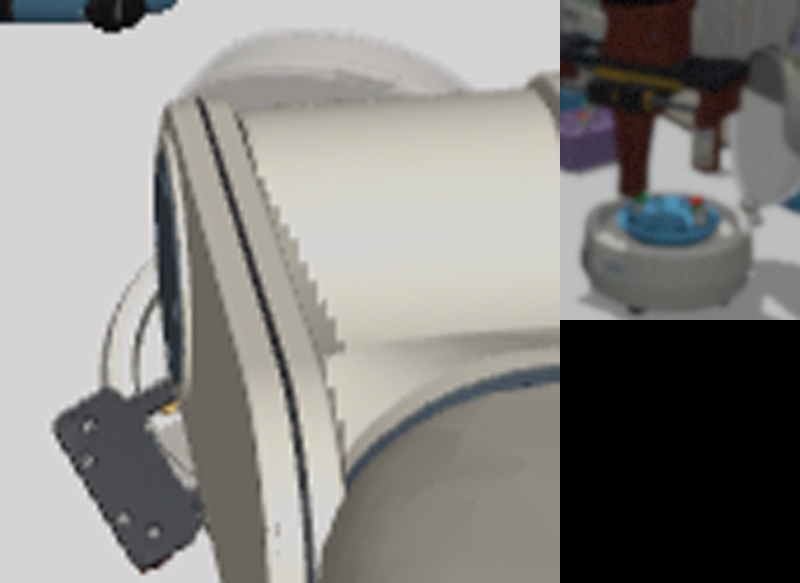

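The side view shows the fingertips hovering above the front of the rotor. The red cap is at the back, the lid is open and nothing is touching. They have held still for over 3 s, so I'm handing in.

```bash
python3 -c "from workcell import ctrl; print(ctrl.close_job())"
```

```text
the job is handed in; nothing more can be done
None
```

The job is handed in: the empty hole across from the red-capped tube is at the front, about 2° from the switch direction by the last clear picture, and the arm finished pointing at it, fingertips about 2 cm above, held still for over 3 s and touching nothing.

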